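# Tighten the menu stand's slanted foot screw with the hex key

### The arm

A 6-joint arm with a two-finger parallel gripper is mounted at the origin on the work surface. World frame = base frame: x ahead of the robot, y to its left, z up, the work surface at z = 0. Lengths are in m, angles in rad, forces in N, time in s.
With the tool pointing down it reaches from about 0.425 to 0.95 m from the base axis. Payload 3.5 kg.
Tool frame: the origin (TCP) lies midway between the tips of the shut fingers; the grasp point (between the pads) lies 19 mm behind it; z points along the fingers, y is the line along which they close (so a half turn about z gives the same grasp; the last joint's range is limited). The gripper opens to 85 mm and grips with 20 to 120 N. Pads are 22 mm wide; open, the fingers measure 114 mm over their backs; the gripper's body (76 mm by 85 mm) begins 54 mm behind the grasp point. The pads swing forward as they close: fully open they stand 13 mm farther back than shut.
Start: joints at [1.124, 0.286, 1.577, -0, 1.279, -0.15], TCP at [0.197, 0.645, 0.231] pointing down, gripper open.
Joint ranges: [-2.77, 2.77], [-0.9, 2.22], [0.21, 2.48], [-1.53, 4.67], [0.24, 2.81], [-2.84, 2.84]. Speed limits (rad/s): [2.79, 2.79, 3.14, 3.14, 3.14, 3.14].

### API

Orientations are given as a unit quaternion [x, y, z, w].
In Python, from plant import * gives the robot as it stands.
- The arm moves only by the tool move_arm, never from a script. Its argument "moves" is a list of rows, each a list of 3 entries, a list of its own where there are three numbers: the opening, from 0 (shut) to 1 (fully open), then the shift along the tool's x, y, z in m, then the turn, a rotation vector about the tool's x, y, z in rad. A call has exactly 10 rows; each row shifts and turns the commanded pose from where the row before left it, along the tool's axes as they then stand; what a row does not reach is not made up. A row lasts 1/12 s, in which the tool goes at most 41.7 mm and 7.16 degrees, less where a joint would pass 70% of its speed; a pose out of reach is approached as far as the arm can. A call is refused whole if a number of a shift passes 0.0417 or a number of a turn 0.125, either way. A call with a gripper value outside its range is refused whole. The fingers move at their own pace and stop on an object; "grip_force" is the grip in N (left out, the last holds). Time passes only in rows, so rows that do not move let the fingers close, or fill a call up. It gives the time, the measured TCP pose, the force, the opening and the grip force at its end, in the units of the state.
- get_state(): the state, without advancing time (a new reading comes with each control period).
- read_camera(name): name is "side" or "top" or "wrist"; returns the picture (420x560x3 uint8, red, green, blue); there is no depth.
- camera_params(name): a dict with "fx", "fy", "cx", "cy" (pixels), "rvec" (rotation vector, rad) and "tvec" (3), from world to camera coordinates, as OpenCV has them; the wrist camera has in their place "tool_from_camera" (4x4, takes a point from camera to tool coordinates, whose origin is the TCP and whose axes are the flange's). Camera axes: x right, y down, z forward; pixel columns grow to the right and rows downward; lengths in m; the calibration is good to about 2 mm. A picture is of the moment at which its call begins: read the wrist's pose just before it. camera_params takes no time and is no camera call.
- sign_off(): hands the job in; it is judged then, once.
The state is a dict: "time": time; "qpos": joint angles; "dq": joint speeds; "joint_efforts": joint torques, N m; "eef_pos": TCP position; "tcp_rot": TCP orientation; "contact_force": force on the tool from outside, world axes, zero at the start; "wrist_torque": the same for the moment, N m; "opening": opening from 0.0 (shut) to 1.0 (fully open); "finger_force": force on a finger pad.
Only numpy, scipy, OpenCV 4.12 (cv2) and the standard library are available. Lean on these libraries where they do the work, as an engineer would, in place of code of your own. Each camera call takes 0.05 s, during which the arm holds its last target. There are 200 camera calls.

### The job

The menu stand on the café counter wobbles because the slanted screw in its foot is loose. Take the orange-handled hex key out of its wooden block, push its tip fully home into the recessed hex socket and turn the screw clockwise, turn by turn, until it stops. Then put the key back standing in its block, leaving the other things on the counter where they are.

Things in the scene. Friction and masses are not known exactly. Their poses are not given: they have to be found in the camera images.
- key_handle (a point): Centre of the orange square handle (32 x 32 mm, 46 mm along the key, faces square to x and y) of the loose hex key (129 mm, about 0.2 kg). z runs along the key from tip to handle; the tip is 106 mm below. A steel collar (42 mm diameter) has its lower face 44 mm below, its upper 38 mm. At the start the key stands in the block, collar on its top, any yaw, this point 116 mm above the counter.
- key_tip (a point): End of the hex key's steel tip, on its axis; axes as for key_handle. The last 4 mm is a round pilot 13 mm in diameter; above it the shaft is for 34 mm a hexagon 17 mm across flats (19.6 mm across corners), two of whose flats are square to the x axis.
- socket (a point): Centre of the mouth of the screw's hex socket, in the green boss; turns with the screw (red dot at +x). z points out along the screw's axis. A hexagonal lead-in 25 mm across flats narrows in 7.5 mm to 18 mm, two flats square to x; the floor is 28.5 mm below the mouth: key_tip is there when home, with 6 degrees play either way. The boss's rim (32 mm opening) stands 5 mm proud.
- screw (a joint): Angle of the screw in rad: grows as it is turned clockwise seen from above its head; starts between 0 and 0.6; a hard stop at 3.9 is fully tight. It turns against about 0.1 N m of friction and stays where it is left. The key, let go, stays standing in the socket, sagging a few degrees.
- stand: Menu stand, fixed: steel foot 150 x 170 x 14 mm, origin at the centre of its underside. The socket's mouth is at (-12, -42, 66) mm in its frame, the screw's axis leaning 30 degrees from vertical towards its -x (the robot's side). A 16 mm post at (45, 45) mm carries a blank menu board 110 mm wide, 120 to 210 mm above the counter, at x = 58 mm. It stands left or right of the block, yawed a little.
- block_mouth (a point): Wooden key block, fixed, 90 x 90 mm and 72 mm high. This point is the centre of the mouth of its hole on the top face: 27 mm diameter with a 3 mm chamfer, 66 mm deep. With the key put back, its collar lies on the top face, key_tip 62 mm below this point.
- candle_a: Glass candle holder, 62 mm across, 62 mm high, between stand and block; origin at its underside. Leave it.
- candle_b: A second such candle holder, at the far left. Leave it.
- sugar_jar: White sugar jar with a steel lid, 66 mm across, 100 mm high, nearest the robot; origin at its underside. Leave it.
- saucer: White saucer, 130 mm across, far middle. Leave it.
- mug: Blue mug, 80 mm across, 90 mm high, far right. Leave it.
- vase: Green glass vase of dried flowers, 72 mm across, about 220 mm high, at the left. Leave it.
- napkin_box: Dark wooden napkin box, 90 x 140 mm, 108 mm high, at the right. Leave it.
Not all that is in view belongs to the job. Of the things that look like the part that bears key_handle, the larger one is meant. What is shaped like the stand but turquoise is not meant.

How it is judged:
On the way, in this order (a step that is already met when the one before it is completed fails the run):
1. the key's tip is seated in the screw's socket (deeper than 20 mm below the mouth) (z of key_tip in the frame of socket below -0.02 m and distance between key_tip and socket below 0.032 m), for 0.2 s.
2. the screw is tight (within 0.15 rad of its stop at 3.9) with the key in its socket (value of joint screw above 3.75 rad and z of key_tip in the frame of socket below -0.015 m and distance between key_tip and socket below 0.032 m), for 0.1 s.
At the end, for the whole second after the job is handed in: The screw is within 0.15 rad of its stop (3.9) and the key stands released, at rest and upright (within 0.12 rad) in the block's hole, its tip at least 55 mm below the block's top and within 15 mm of the hole's axis (value of joint screw above 3.75 rad and horizontal distance between key_tip and block_mouth below 0.015 m and z of key_tip in the frame of block_mouth below -0.055 m and angle between key_tip's own z axis and vertical below 0.12 rad and linear speed of key below 0.02 m/s and contact force between the fingers and key below 0.1 N); the robot touches nothing.
It fails at once if a bystander (candle holders, sugar jar, saucer, mug, vase, napkin box) is shifted by more than 30 mm (distance of any of candle_a, candle_b, sugar_jar, saucer, mug, vase, napkin_box from where it was at the start of the episode above 0.03 m).
It also fails if it takes over 72 s, if anything falls off the work surface, if the arm or the gripper's body presses on something with over 40 N, if the wrist force passes 120 N, or if a joint passes its speed limit or range.

## Working session

There is one attempt and no reset: what is moved stays moved. The work goes in short steps, Python scripts to look and compute and a tool call to move; the robot and the scene stay as the last step left them, time stands still between calls to the robot, and variables do not carry over. Pictures are saved under pics/ and viewed, at most 10 in all, crops included, and the job is handed in when it is done.

Besides the shell and the picture viewer there is one more tool, called after "Request:" by a JSON object that holds its "op" and its "data", one argument or row to a line. move_arm: Moves the arm, as the interface text tells. Its arguments: {"type":"object","properties":{"moves":{"type":"array"},"grip_force":{"type":"number"}},"required":["moves"]}

```bash
mkdir -p pics; ls
cat > h.py <<'E'
from plant import *
import numpy as np, cv2
from scipy.spatial.transform import Rotation as R
np.set_printoptions(precision=4,suppress=True)
def cam(n):
    p=camera_params(n); K=np.array([[p['fx'],0,p['cx']],[0,p['fy'],p['cy']],[0,0,1]]); return p,K
def ext(n,s=None):
    p,K=cam(n)
    if n=='wrist':
        s=s or get_state(); T=np.eye(4); T[:3,:3]=R.from_quat(s['tcp_rot']).as_matrix(); T[:3,3]=s['eef_pos']
        W=T@np.array(p['tool_from_camera']); return K,W[:3,:3],W[:3,3]
    Rc=R.from_rotvec(np.ravel(p['rvec'])).as_matrix(); return K,Rc.T,-Rc.T@np.ravel(p['tvec'])
def ray(E,px):
    K,Rw,o=E; d=Rw@np.linalg.solve(K,[px[0],px[1],1.]); return o,d/np.linalg.norm(d)
def atz(E,px,z):
    o,d=ray(E,px); return o+d*(z-o[2])/d[2]
def tri(l):
    A=np.zeros((3,3));b=np.zeros(3)
    rs=[ray(E,p) for E,p in l]
    for o,d in rs:
        M=np.eye(3)-np.outer(d,d);A+=M;b+=M@o
    x=np.linalg.solve(A,b); return x,[np.linalg.norm((np.eye(3)-np.outer(d,d))@(x-o)) for o,d in rs]
def proj(E,X):
    K,Rw,o=E; c=Rw.T@(np.array(X)-o); u=K@c; return u[:2]/u[2]
E
python3 - <<'E'
from h import *
s=get_state();print(s)
a=read_camera('top');b=read_camera('side')
cv2.imwrite('pics/top.png',a[...,::-1]);cv2.imwrite('pics/side.png',b[...,::-1])
for n in('top','side'):
    E=ext(n);print(n,E[0][0,0],E[2],E[1][:,2])
print(cam('wrist')[0])
E
```

```text
pics
{'time': 0.0, 'qpos': array([ 1.124 ,  0.2872,  1.5782, -0.    ,  1.2786, -0.15  ]), 'dq': array([ 0.0009, -0.0008, -0.0007, -0.0005, -0.0004,  0.0011]), 'joint_efforts': array([ -0.0007, -40.5989, -29.2621,  -0.0002,   0.0058,  -0.    ]), 'eef_pos': array([0.1971, 0.6449, 0.2299]), 'tcp_rot': array([ 0.1479,  0.989 , -0.0011, -0.0003]), 'contact_force': array([ 0.2063, -0.2664, -0.3722]), 'wrist_torque': array([-0.0062, -0.0377, -0.0099]), 'finger_force': 0.0, 'opening': 1.0058814315182831}
top 392.0729566962863 [0.3186 0.0139 1.3324] [ 0.1906 -0.0158 -0.9815]
side 404.17097226386556 [ 0.4849 -0.9418  1.0809] [ 0.0469  0.6929 -0.7195]
{'fx': 326.3753385308566, 'fy': 326.3753385308566, 'cx': 273.2093526106998, 'cy': 211.24190700449034, 'tool_from_camera': array([[-0.0013, -0.9616, -0.2743,  0.0705],
       [ 1.    , -0.0016,  0.0007, -0.0002],
       [-0.0012, -0.2743,  0.9617, -0.1424],
       [ 0.    ,  0.    ,  0.    ,  1.    ]])}
```

View pics/top.png

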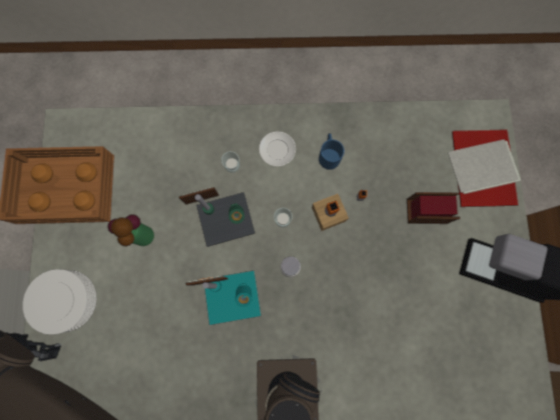

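View pics/side.png

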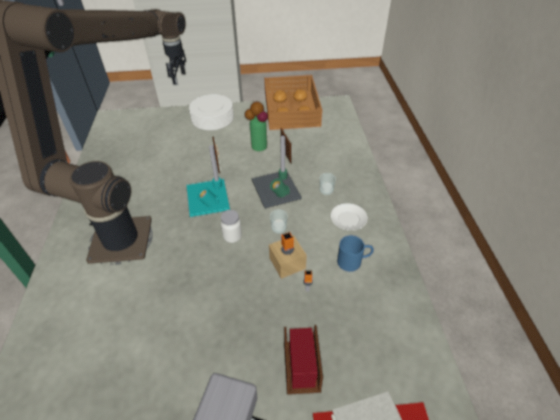

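Top view: the grey stand is at (226,218) with its green boss at (237,213). The turquoise copy at (232,297) is not meant. The orange-handled candidates are the key in the wooden block at (332,209) and a small one beside it at (362,195). The larger one, in the block, fits the description. I'll confirm it in an enlarged crop.

Run:
```python
import cv2,numpy as np
a=cv2.imread('pics/top.png');b=cv2.imread('pics/side.png')
f=lambda i,x,y,w,h,s:cv2.resize(i[y:y+h,x:x+w],None,fx=s,fy=s,interpolation=cv2.INTER_CUBIC)
L=np.hstack([f(a,185,180,80,70,5),f(a,305,180,80,70,5)])
M=np.hstack([f(b,245,165,80,50,5),f(b,260,225,80,50,5)])
cv2.imwrite('pics/c1.png',np.vstack([L,M]))
```

```text
(no output)
```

View pics/c1.png

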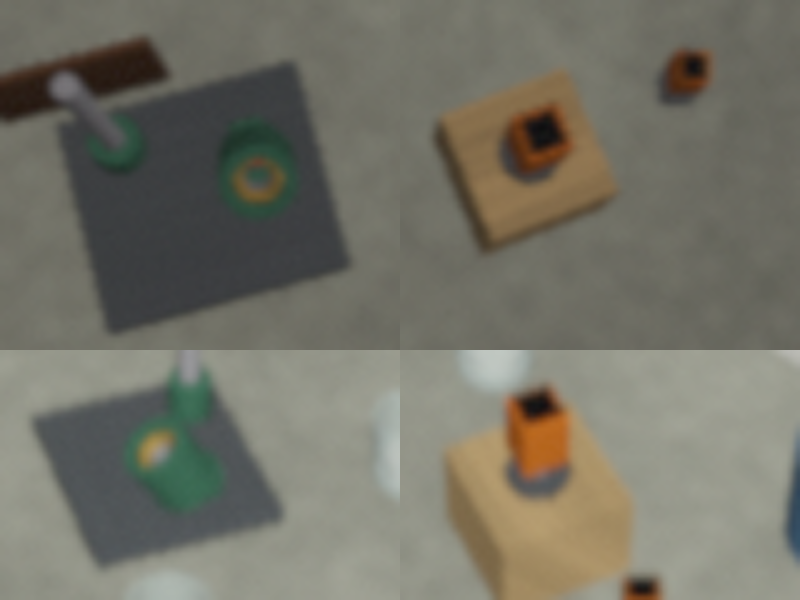

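The crop confirms the choice. The large orange handle stands in the block: its top centre is at top (334,206) and side (287.6,235.8). The small one lies outside the block. The green boss with the yellow socket ring is at top (236.4,215.4) and side (276.4,185.4).

Run:
```python
from h import *
T,S=ext('top'),ext('side')
print('keytop',tri([(T,(334,206.4)),(S,(287.6,235.8))]))
print('sock',tri([(T,(236.4,215.4)),(S,(276.4,185.4))]))
f=lambda x,y,ox:(ox+x/5,180+y/5)
P=[atz(T,f(x,y,185),.014)[:2] for x,y in[(60,125),(297,62),(350,268),(108,332)]]
P=np.array(P);print('foot',P,P.mean(0));
fx=(P[0]+P[1]-P[2]-P[3]);print('yaw',np.arctan2(fx[1],fx[0]),np.linalg.norm(P[0]-P[1]),np.linalg.norm(P[1]-P[2]))
B=np.array([atz(T,f(x-400,y,305),.072)[:2] for x,y in[(440,122),(568,70),(617,190),(490,238)]])
print('block',B,B.mean(0)); 
d=B[0]+B[1]-B[2]-B[3];print(np.arctan2(d[1],d[0]),np.linalg.norm(B[0]-B[1]),np.linalg.norm(B[1]-B[2]))
print('candle_a',atz(T,(283,217),.03),'jar',atz(T,(291,267),.1))
```

```text
keytop (array([ 0.5661, -0.1608,  0.1397]), [np.float64(0.003193223689338882), np.float64(0.0031932236893387304)])
sock (array([0.5587, 0.1511, 0.0598]), [np.float64(0.0018800549964084633), np.float64(0.0018800549964084)])
foot [[0.605  0.2905]
 [0.6455 0.1279]
 [0.5012 0.0931]
 [0.4619 0.2561]] [0.5534 0.1919]
yaw 0.23632373687990713 0.167603338652074 0.1484990823038805
block [[ 0.5852 -0.1022]
 [ 0.6183 -0.1884]
 [ 0.5369 -0.2162]
 [ 0.5073 -0.1316]] [ 0.5619 -0.1596]
0.34494825901634796 0.09233612303205428 0.08598369363758282
candle_a [ 0.5531 -0.003   0.03  ] jar [ 0.3815 -0.0229  0.1   ]
```

```bash
cat >> h.py <<'E'
def pose(s=None):
    s=s or get_state(); return np.array(s['eef_pos']),R.from_quat(s['tcp_rot'])
def plan(p1,R1,s=None):
    p,r=pose(s); d=r.inv().apply(np.array(p1)-p); w=(r.inv()*R1).as_rotvec()
    print('translate first: tool shift',d,'then tool turn',w,'| turn first: shift after',R1.inv().apply(np.array(p1)-p))
def cur(): 
    s=get_state();print('t',s['time'],'q',s['qpos'],'p',s['eef_pos'],'F',s['contact_force'],'op',s['opening']); return s
E
python3 - <<'E'
from h import *
T,S=ext('top'),ext('side')
print('decoy board',[atz(T,p,.21) for p in[(187,282),(227,279)]], 'post base',atz(T,(212,289),.02))
print('vase',atz(T,(142,235),.1))
sk=np.array([.555,.1495,.066]);ax=np.array([-.5*np.cos(.236),-.5*np.sin(.236),np.sqrt(.75)])
p,r=pose(); rv=np.cross([0,0,-1],-ax);rv*= (np.pi/6)/np.linalg.norm(rv)
R1=R.from_rotvec(rv)*r
plan(sk+ax*.085,R1)
E
```

```text
decoy board [array([0.3417, 0.274 , 0.21  ]), array([0.3471, 0.1617, 0.21  ])] post base [0.3209 0.2358 0.02  ]
vase [0.4937 0.4439 0.1   ]
translate first: tool shift [-0.4505 -0.3905  0.0911] then tool turn [-0.266  -0.451   0.0008] | turn first: shift after [-0.3897 -0.4262  0.1739]
```

Request:
{"op": "move_arm", "data": {
  "moves": [
    [1, [-0.03, -0.026, -0.006], [0, 0, 0]],
    [1, [-0.03, -0.026, -0.006], [0, 0, 0]],
    [1, [-0.03, -0.026, -0.006], [0, 0, 0]],
    [1, [-0.03, -0.026, -0.006], [0, 0, 0]],
    [1, [-0.03, -0.026, -0.006], [0, 0, 0]],
    [1, [-0.03, -0.026, -0.006], [0, 0, 0]],
    [1, [-0.03, -0.026, -0.006], [0, 0, 0]],
    [1, [-0.03, -0.026, -0.006], [0, 0, 0]],
    [1, [-0.03, -0.026, 0], [0, 0, 0]],
    [1, [-0.03, -0.026, 0], [0, 0, 0]]
  ]
}}

```text
time: 0.93
eef_pos: [0.4088, 0.3074, 0.2796]
tcp_rot: [0.148, 0.989, 0.0, 0.0]
contact_force: [0.6, -0.7, 1.0]
opening: 0.995
finger_force: 0.0
```

Request:
{"op": "move_arm", "data": {
  "moves": [
    [1, [-0.03, -0.026, 0], [-0.053, -0.09, 0]],
    [1, [-0.03, -0.026, 0], [-0.053, -0.09, 0]],
    [1, [-0.03, -0.026, 0], [-0.053, -0.09, 0]],
    [1, [-0.03, -0.026, 0], [-0.053, -0.09, 0]],
    [1, [-0.03, -0.026, 0], [-0.053, -0.09, 0]],
    [1, [0, 0, 0], [0, 0, 0]],
    [1, [0, 0, 0], [0, 0, 0]],
    [1, [0, 0, 0], [0, 0, 0]],
    [1, [0, 0, 0], [0, 0, 0]],
    [1, [0, 0, 0], [0, 0, 0]]
  ]
}}

```text
time: 1.77
eef_pos: [0.5114, 0.142, 0.2923]
tcp_rot: [0.142, 0.956, 0.097, 0.239]
contact_force: [-0.3, -0.2, 0.9]
opening: 0.999
finger_force: 0.0
```

Run:
```python
from h import *
cur()
sk=np.array([.555,.1495,.066]);ax=np.array([-.5*np.cos(.236),-.5*np.sin(.236),np.sqrt(.75)])
p,r=pose(); print(r.as_matrix()[:,2],-ax)
rv=np.cross([0,0,-1],-ax);rv*= (np.pi/6)/np.linalg.norm(rv)
plan(sk+ax*.085,R.from_rotvec(rv)*R.from_quat([.1479,.989,-.0011,-.0003]))
print(proj(ext('wrist'),sk))
```

```text
t 1.7667 q [ 0.0299 -0.3704  2.1607  0.1386  0.8438 -1.3121] p [0.5114 0.142  0.2923] F [-0.34   -0.1598  0.8734] op 0.9993014863030891
[ 0.4842  0.1177 -0.867 ] [ 0.4861  0.1169 -0.866 ]
translate first: tool shift [ 0.0629 -0.0404  0.1332] then tool turn [ 0.0023 -0.0021  0.0024] | turn first: shift after [ 0.0631 -0.0403  0.1332]
[235.4465 125.6711]
```

Request:
{"op": "move_arm", "data": {
  "moves": [
    [1, [0.0158, -0.01, 0.033], [0, 0, 0]],
    [1, [0.0158, -0.01, 0.033], [0, 0, 0]],
    [1, [0.0158, -0.01, 0.033], [0, 0, 0]],
    [1, [0.0158, -0.01, 0.033], [0, 0, 0]],
    [1, [0, 0, 0], [0, 0, 0]],
    [1, [0, 0, 0], [0, 0, 0]],
    [1, [0, 0, 0], [0, 0, 0]],
    [1, [0, 0, 0], [0, 0, 0]],
    [1, [0, 0, 0], [0, 0, 0]],
    [1, [0, 0, 0], [0, 0, 0]]
  ]
}}

```text
time: 2.6
eef_pos: [0.5147, 0.1385, 0.1435]
tcp_rot: [0.143, 0.955, 0.097, 0.242]
contact_force: [0.3, 0.3, 0.6]
opening: 1.001
finger_force: 0.0
```

Run:
```python
from h import *
s=cur(); E=ext('wrist',s)
sk=np.array([.555,.1495,.066]); u=proj(E,sk);print(u)
a=read_camera('wrist'); cv2.imwrite('pics/w1.png',a[...,::-1])
x,y=(u-[50,50]).astype(int)
c=cv2.resize(a[y:y+100,x:x+130,::-1],None,fx=6,fy=6,interpolation=cv2.INTER_CUBIC);print(x,y)
cv2.imwrite('pics/w1c.png',c)
```

```text
t 2.6 q [ 0.0218 -0.187   2.3074  0.217   0.5143 -1.4142] p [0.5147 0.1385 0.1435] F [0.3059 0.2708 0.6424] op 1.000763330443036
[273.0205 213.0891]
223 163
```

View pics/w1c.png

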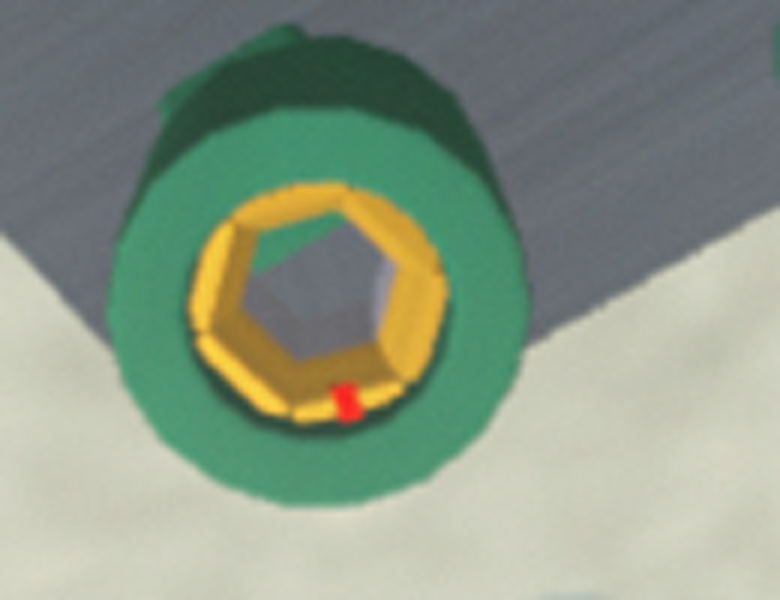

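The crop shows the green boss with the yellow hex lead-in. The hexagon's corners are near crop (233,222), (347,187), (443,275), (405,385), (293,415) and (205,333), so its centre is about (321,303), i.e. wrist pixel (276.5,213.5). The red dot is at crop (346,403), in the middle of a flat.

Run:
```python
from h import *
T,S=ext('top'),ext('side'); E=ext('wrist')
np.save('E1.npy',np.array([*E],dtype=object),allow_pickle=True)
c=(223+321/6,163+303/6)
print('3view',tri([(E,c),(T,(236.4,215.4)),(S,(276.4,185.4))])); print('w+top',tri([(E,c),(T,(236.4,215.4))]))
sk=atz(E,c,.066);print('at z.066',sk)
yaw=.236;ax=np.array([-.5*np.cos(yaw),-.5*np.sin(yaw),np.sqrt(.75)])
p,r=pose()
def onplane(px):
    o,d=ray(E,(223+px[0]/6,163+px[1]/6)); X=o+d*((sk-o)@ax)/(d@ax); return r.inv().apply(X-sk)
V=np.array([onplane(v) for v in[(233,222),(347,187),(443,275),(405,385),(293,415),(205,333)]])
a=np.arctan2(V[:,1],V[:,0]);print(np.linalg.norm(V,axis=1),np.degrees(a)%60)
v=onplane((346,403));print('dot ang in tool',np.degrees(np.arctan2(v[1],v[0])))
sx=np.array([np.cos(yaw),np.sin(yaw),0]);sx=sx-ax*(sx@ax);t=r.inv().apply(sx);print('stand x in tool',np.degrees(np.arctan2(t[1],t[0])))
```

```text
Traceback (most recent call last):
ValueError: could not broadcast input array from shape (3,3) into shape (3,)
```

Run:
```python
from h import *
T,S=ext('top'),ext('side'); E=ext('wrist')
c=(223+321/6,163+303/6)
print('3view',tri([(E,c),(T,(236.4,215.4)),(S,(276.4,185.4))])); print('w+top',tri([(E,c),(T,(236.4,215.4))]))
sk=atz(E,c,.066);print('at z.066',sk)
yaw=.236;ax=np.array([-.5*np.cos(yaw),-.5*np.sin(yaw),np.sqrt(.75)])
p,r=pose()
def onplane(px):
    o,d=ray(E,(223+px[0]/6,163+px[1]/6)); X=o+d*((sk-o)@ax)/(d@ax); return r.inv().apply(X-sk)
V=np.array([onplane(v) for v in[(233,222),(347,187),(443,275),(405,385),(293,415),(205,333)]])
a=np.arctan2(V[:,1],V[:,0]);print(np.linalg.norm(V,axis=1),np.degrees(a)%60)
v=onplane((346,403));print('dot ang in tool',np.degrees(np.arctan2(v[1],v[0])))
sx=np.array([np.cos(yaw),np.sin(yaw),0]);sx=sx-ax*(sx@ax);t=r.inv().apply(sx);print('stand x in tool',np.degrees(np.arctan2(t[1],t[0])))
```

```text
3view (array([0.559 , 0.1511, 0.0611]), [np.float64(0.0013239789507866033), np.float64(0.0023648747518806986), np.float64(0.0016254158887321962)])
w+top (array([0.5558, 0.151 , 0.0656]), [np.float64(0.0007519092565156983), np.float64(0.0007519092565157034)])
at z.066 [0.5555 0.1517 0.066 ]
[0.0148 0.0149 0.0153 0.0149 0.015  0.0148] [13.8523 12.074  16.6408 15.5311 13.4269 15.0049]
dot ang in tool 166.46352776830872
stand x in tool 149.5041032491395
```

Run:
```python
from h import *
p,r=pose()
R1=R.from_quat([.1479,.989,0,0])
up=p+np.array([0,0,.11]); print('up in tool',r.inv().apply(up-p)); 
tg=np.array([.566,-.161,.215]); print('after turn',R1.inv().apply(tg-up), (r.inv()*R1).as_rotvec(), R1.inv().apply([0.566+0.07*np.cos(2.845)*0,-.161,.215]-up))
```

```text
up in tool [-0.0476  0.0279 -0.0951]
after turn [-0.137  -0.2712  0.0378] [0.2662 0.4535 0.0004] [-0.137  -0.2712  0.0378]
```

Request:
{"op": "move_arm", "data": {
  "moves": [
    [1, [-0.012, 0.007, -0.024], [0, 0, 0]],
    [1, [-0.012, 0.007, -0.024], [0, 0, 0]],
    [1, [-0.012, 0.007, -0.024], [0, 0, 0]],
    [1, [-0.012, 0.007, -0.024], [0, 0, 0]],
    [1, [0, 0, 0], [0.0532, 0.0907, 0]],
    [1, [0, 0, 0], [0.0532, 0.0907, 0]],
    [1, [0, 0, 0], [0.0532, 0.0907, 0]],
    [1, [0, 0, 0], [0.0532, 0.0907, 0]],
    [1, [0, 0, 0], [0.0532, 0.0907, 0]],
    [1, [-0.0152, -0.0301, 0.0042], [0, 0, 0]]
  ]
}}

```text
time: 3.48
eef_pos: [0.5215, 0.1083, 0.2491]
tcp_rot: [0.145, 0.989, 0.001, -0.002]
contact_force: [0.5, -0.4, -0.4]
opening: 1.002
finger_force: 0.0
```

Request:
{"op": "move_arm", "data": {
  "moves": [
    [1, [-0.0152, -0.0301, 0.0042], [0, 0, 0]],
    [1, [-0.0152, -0.0301, 0.0042], [0, 0, 0]],
    [1, [-0.0152, -0.0301, 0.0042], [0, 0, 0]],
    [1, [-0.0152, -0.0301, 0.0042], [0, 0, 0]],
    [1, [-0.0152, -0.0301, 0.0042], [0, 0, 0]],
    [1, [-0.0152, -0.0301, 0.0042], [0, 0, 0]],
    [1, [-0.0152, -0.0301, 0.0042], [0, 0, 0]],
    [1, [-0.0152, -0.0301, 0.0042], [0, 0, 0]],
    [1, [0, 0, 0], [0, 0, 0]],
    [1, [0, 0, 0], [0, 0, 0]]
  ]
}}

```text
time: 4.32
eef_pos: [0.565, -0.1625, 0.2137]
tcp_rot: [0.149, 0.989, -0.0, -0.002]
contact_force: [-0.5, -0.4, 1.1]
opening: 1.004
finger_force: 0.0
```

Run:
```python
from h import *
s=cur(); E=ext('wrist',s);u=proj(E,[.566,-.161,.139]);print(u)
a=read_camera('wrist'); x,y=(u-[75,50]).astype(int)
c=cv2.resize(a[y:y+115,x:x+150,::-1],None,fx=5,fy=5,interpolation=cv2.INTER_CUBIC);print(x,y)
cv2.imwrite('pics/w2c.png',c);cv2.imwrite('pics/w2.png',a[...,::-1])
```

```text
t 4.3167 q [-0.452   0.1134  1.8108 -0.0014  1.2207 -1.7224] p [ 0.565  -0.1625  0.2137] F [-0.525  -0.4182  1.1093] op 1.003899399531029
[275.8239 224.0524]
200 174
```

View pics/w2c.png

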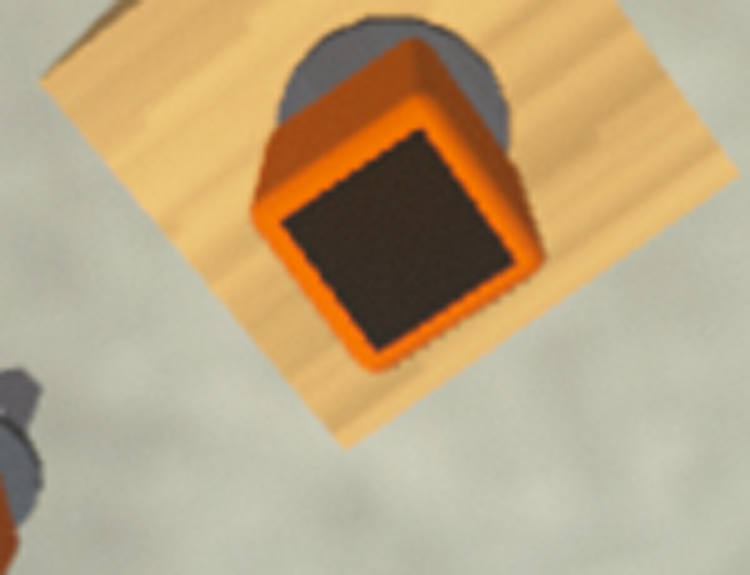

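The crop shows the orange handle in the block. The corners of its black top are at crop (418,128), (282,222), (379,352) and (515,262), so its centre is wrist pixel (279.7,222.2). The handle is slightly rotated against the block.

Run:
```python
from h import *
T,S=ext('top'),ext('side');E=ext('wrist');p,r=pose()
g=lambda v:(200+v[0]/5,174+v[1]/5)
C=[(418,128),(282,222),(379,352),(515,262)]
c=np.mean(C,0)
print(tri([(E,g(c)),(T,(334,206.4)),(S,(287.6,235.8))]))
P=np.array([atz(E,g(v),.139) for v in C]);ctr=P.mean(0);print(ctr,np.linalg.norm(P-np.roll(P,-1,0),axis=1))
d1=P[1]-P[0]+P[2]-P[3];d2=P[3]-P[0]+P[2]-P[1]
print('yaws',np.arctan2(d1[1],d1[0]),np.arctan2(d2[1],d2[0]))
B=np.array([atz(E,g(v),.072) for v in[(42,78),(345,447),(740,175)]]);print('block',(B[0]+B[2])/2,np.linalg.norm(B[1]-B[0]),np.linalg.norm(B[1]-B[2]))
b=B[0]-B[1];print('byaw',np.arctan2(b[1],b[0]))
print('tool y yaw',np.arctan2(*r.as_matrix()[1::-1,1]), 'd in tool',r.inv().apply(ctr-p))
```

```text
(array([ 0.5663, -0.159 ,  0.1378]), [np.float64(0.0021768616833129843), np.float64(0.003775824426721215), np.float64(0.0032267831955925664)])
[ 0.5657 -0.1568  0.139 ] [0.0231 0.0236 0.0233 0.0237]
yaws -1.251622662402708 0.31528157137759916
block [ 0.5656 -0.1562  0.072 ] 0.08926047180362055 0.08935480602753246
byaw -2.796815989557676
tool y yaw 1.2726623571415905 d in tool [0.0004 0.0045 0.0748]
```

Request:
{"op": "move_arm", "data": {
  "moves": [
    [1, [0, 0.0045, 0], [0, 0, -0.123]],
    [1, [0, 0, 0], [0, 0, -0.123]],
    [1, [0, 0, 0], [0, 0, -0.123]],
    [1, [0, 0, 0], [0, 0, -0.123]],
    [1, [0, 0, 0], [0, 0, -0.123]],
    [1, [0, 0, 0.02], [0, 0, 0]],
    [1, [0, 0, 0.03], [0, 0, 0]],
    [1, [0, 0, 0.03], [0, 0, 0]],
    [1, [0, 0, 0.025], [0, 0, 0]],
    [1, [0, 0, 0.013], [0, 0, 0]]
  ]
}}

```text
time: 5.2
eef_pos: [0.5641, -0.154, 0.0925]
tcp_rot: [-0.159, 0.987, 0.002, -0.004]
contact_force: [-0.1, 0.3, -0.5]
opening: 0.998
finger_force: 0.0
```

Request:
{"op": "move_arm", "data": {
  "moves": [
    [1, [0, 0, 0], [0, 0, 0]],
    [0, [0, 0, 0], [0, 0, 0]],
    [0, [0, 0, 0], [0, 0, 0]],
    [0, [0, 0, 0], [0, 0, 0]],
    [0, [0, 0, 0], [0, 0, 0]],
    [0, [0, 0, 0], [0, 0, 0]],
    [0, [0, 0, 0], [0, 0, 0]],
    [0, [0, 0, 0], [0, 0, 0]],
    [0, [0, 0, 0], [0, 0, 0]],
    [0, [0, 0, 0], [0, 0, 0]]
  ],
  "grip_force": 60
}}

```text
time: 6.03
eef_pos: [0.5672, -0.1572, 0.0975]
tcp_rot: [-0.158, 0.987, -0.001, -0.0]
contact_force: [0.5, -0.4, 5.6]
opening: 0.368
finger_force: 59.6
```

```bash
cat >> h.py <<'E'
sk=np.array([.5555,.1517,.066]);yaw=.236;ax=np.array([-.5*np.cos(yaw),-.5*np.sin(yaw),np.sqrt(.75)])
_r0=R.from_quat([.143,.955,.097,.242]); _z=_r0.as_matrix()[:,2]; _v=np.cross(_z,-ax)
REF=R.from_rotvec(_v/np.linalg.norm(_v)*np.arcsin(np.linalg.norm(_v)))*_r0   # hover orientation with exact axis
def ori(deg): return REF*R.from_rotvec([0,0,np.radians(deg)])
def tcp_at(h,deg,off=(.0012,0,0)): # TCP so that the tip is h above the mouth on the axis
    return sk+ax*(h+.0875)-ori(deg).apply(off)
E
python3 - <<'E'
from h import *
p,r=pose(); p=p+[0,0,.16]
H=tcp_at(.11,-15);print(H,p)
print('shift',r.inv().apply(H-p),'turn',(r.inv()*ori(-15)).as_rotvec())
E
```

```text
[0.4605 0.1285 0.2376] [ 0.5672 -0.1572  0.2575]
shift [0.0119 0.3048 0.0196] turn [-0.0507 -0.5248  0.3454]
```

Request:
{"op": "move_arm", "data": {
  "moves": [
    [0, [0, 0, -0.04], [0, 0, 0]],
    [0, [0, 0, -0.04], [0, 0, 0]],
    [0, [0, 0, -0.04], [0, 0, 0]],
    [0, [0, 0, -0.04], [0, 0, 0]],
    [0, [0.0015, 0.038, 0.0025], [0, 0, 0]],
    [0, [0.0015, 0.038, 0.0025], [0, 0, 0]],
    [0, [0.0015, 0.038, 0.0025], [0, 0, 0]],
    [0, [0.0015, 0.038, 0.0025], [0, 0, 0]],
    [0, [0.0015, 0.038, 0.0025], [0, 0, 0]],
    [0, [0.0015, 0.038, 0.0025], [0, 0, 0]]
  ]
}}

```text
time: 6.87
eef_pos: [0.4847, 0.0587, 0.2393]
tcp_rot: [-0.158, 0.987, 0.001, -0.003]
contact_force: [-0.2, 0.8, -3.0]
opening: 0.368
finger_force: 63.0
```

Request:
{"op": "move_arm", "data": {
  "moves": [
    [0, [0.0015, 0.038, 0.0025], [0, 0, 0]],
    [0, [0.0015, 0.038, 0.0025], [0, 0, 0]],
    [0, [0, 0, 0], [-0.0085, -0.0875, 0.0576]],
    [0, [0, 0, 0], [-0.0085, -0.0875, 0.0576]],
    [0, [0, 0, 0], [-0.0085, -0.0875, 0.0576]],
    [0, [0, 0, 0], [-0.0085, -0.0875, 0.0576]],
    [0, [0, 0, 0], [-0.0085, -0.0875, 0.0576]],
    [0, [0, 0, 0], [-0.0085, -0.0875, 0.0576]],
    [0, [0, 0, 0], [0, 0, 0]],
    [0, [0, 0, 0], [0, 0, 0]]
  ]
}}

```text
time: 7.7
eef_pos: [0.4581, 0.1284, 0.2339]
tcp_rot: [0.017, 0.967, 0.065, 0.247]
contact_force: [0.5, -0.3, -2.6]
opening: 0.368
finger_force: 63.4
```

Run:
```python
from h import *
cur(); plan(tcp_at(.015,-15),ori(-15))
```

```text
t 7.7 q [-0.0059 -0.4811  2.3398  0.1716  0.7875 -1.633 ] p [0.4581 0.1284 0.2339] F [ 0.5135 -0.273  -2.5761] op 0.36765053565992994
translate first: tool shift [-0.0046  0.0006  0.0929] then tool turn [ 0.0007 -0.008   0.0001] | turn first: shift after [-0.0039  0.0007  0.093 ]
```

Request:
{"op": "move_arm", "data": {
  "moves": [
    [0, [-0.0015, 0, 0.02], [0, -0.008, 0]],
    [0, [-0.0015, 0, 0.025], [0, 0, 0]],
    [0, [-0.0015, 0, 0.025], [0, 0, 0]],
    [0, [0, 0, 0.015], [0, 0, 0]],
    [0, [0, 0, 0.008], [0, 0, 0]],
    [0, [0, 0, 0], [0, 0, 0]],
    [0, [0, 0, 0], [0, 0, 0]],
    [0, [0, 0, 0], [0, 0, 0]],
    [0, [0, 0, 0], [0, 0, 0]],
    [0, [0, 0, 0], [0, 0, 0]]
  ]
}}

```text
time: 8.53
eef_pos: [0.5097, 0.1391, 0.1591]
tcp_rot: [0.017, 0.965, 0.066, 0.254]
contact_force: [-0.1, -0.8, -2.7]
opening: 0.362
finger_force: 63.3
```

Run:
```python
from h import *
s=cur(); plan(tcp_at(.015,-15),ori(-15))
p,r=pose(s)
w=read_camera('wrist');t=read_camera('top');b=read_camera('side')
f=lambda i,c,w,h,sc:cv2.resize(i[int(c[1])-h//2:int(c[1])+h//2,int(c[0])-w//2:int(c[0])+w//2,::-1],None,fx=sc,fy=sc,interpolation=cv2.INTER_CUBIC)
ct=proj(ext('side'),sk+ax*.03);uw=proj(ext('wrist',s),sk)
print(ct,uw)
cv2.imwrite('pics/c3.png',np.vstack([np.hstack([f(b,ct,50,36,8),f(t,proj(ext('top'),sk),50,36,8)]),f(w,uw,160,60,5)]))
```

```text
t 8.5333 q [ 0.0227 -0.2279  2.3093  0.206   0.5484 -1.6602] p [0.5097 0.1391 0.1591] F [-0.0929 -0.7555 -2.6961] op 0.36240256909692503
translate first: tool shift [0.0045 0.     0.0018] then tool turn [ 0.0015  0.0073 -0.0007] | turn first: shift after [0.0045 0.     0.0019]
[270.9391 179.9634] [272.9766 203.1608]
```

View pics/c3.png

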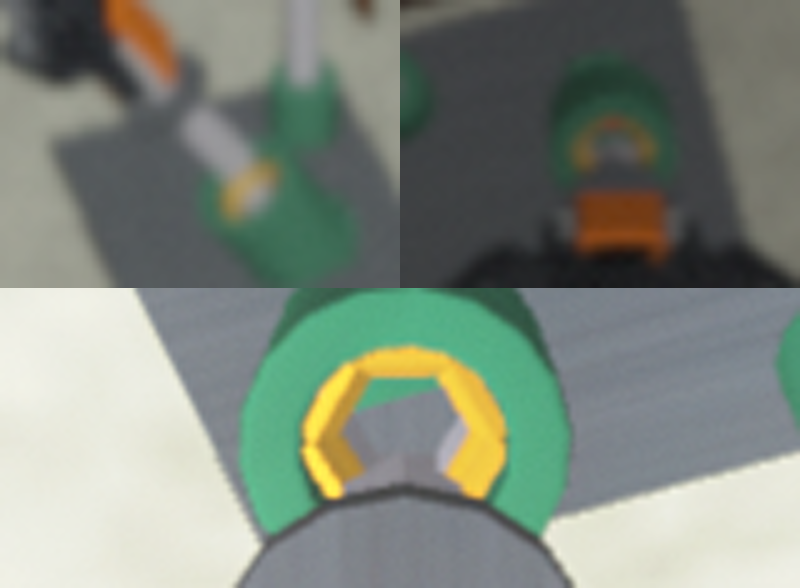

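The composite shows the key tip over the socket, with the collar centred on the yellow hexagon at column 405 in the wrist crop. I'll correct the small x error and go in gently.

Request:
{"op": "move_arm", "data": {
  "moves": [
    [0, [0.0025, 0, 0], [0, 0.0073, 0]],
    [0, [0.002, 0, 0], [0, 0, 0]],
    [0, [0, 0, 0.006], [0, 0, 0]],
    [0, [0, 0, 0.006], [0, 0, 0]],
    [0, [0, 0, 0.006], [0, 0, 0]],
    [0, [0, 0, 0.005], [0, 0, 0]],
    [0, [0, 0, 0.003], [0, 0, 0]],
    [0, [0, 0, 0.003], [0, 0, 0]],
    [0, [0, 0, 0.003], [0, 0, 0]],
    [0, [0, 0, 0], [0, 0, 0]]
  ]
}}

```text
time: 9.52
eef_pos: [0.5217, 0.1434, 0.1289]
tcp_rot: [0.017, 0.966, 0.066, 0.25]
contact_force: [-1.8, 0.8, 1.1]
opening: 0.371
finger_force: 64.0
```

```bash
cat >> h.py <<'E'
def chk(deg):
    s=cur();p,r=pose(s); d=p-tcp_at(0,deg); print('h',d@ax,'lat(tool)',r.inv().apply(d),'rot err',(r.inv()*ori(deg)).as_rotvec(),'Ftool',r.inv().apply(s['contact_force']),'M',r.inv().apply(s['wrist_torque']))
E
python3 -c "
from h import *
chk(-15)"
```

```text
t 9.5167 q [ 0.0321 -0.1382  2.2961  0.2251  0.4804 -1.6766] p [0.5217 0.1434 0.1289] F [-1.8398  0.7554  1.1377] op 0.37135691188078407
h -0.015675312099377465 lat(tool) [-0.0001  0.0002  0.0157] rot err [ 0.0018 -0.001  -0.0008] Ftool [ 1.1114  0.9031 -1.7886] M [-0.238   0.4302 -0.0265]
```

Request:
{"op": "move_arm", "data": {
  "moves": [
    [0, [0, 0, 0.002], [0, 0, 0]],
    [0, [0, 0, 0.002], [0, 0, 0]],
    [0, [0, 0, 0.002], [0, 0, 0]],
    [0, [0, 0, 0], [0, 0, 0]],
    [0, [0, 0, 0], [0, 0, 0]],
    [0, [0, 0, 0], [0, 0, 0]],
    [0, [0, 0, 0], [0, 0, 0]],
    [0, [0, 0, 0], [0, 0, 0]],
    [0, [0, 0, 0], [0, 0, 0]],
    [0, [0, 0, 0], [0, 0, 0]]
  ]
}}

```text
time: 10.35
eef_pos: [0.5257, 0.1437, 0.1273]
tcp_rot: [0.016, 0.965, 0.065, 0.252]
contact_force: [-20.9, -6.9, 24.7]
opening: 0.37
finger_force: 67.6
```

```bash
python3 -c "
from h import *
chk(-15)"
```

```text
t 10.35 q [ 0.0329 -0.1263  2.2898  0.2267  0.4714 -1.6805] p [0.5257 0.1437 0.1273] F [-20.8568  -6.8757  24.7475] op 0.37021686108752144
h -0.018972825691708398 lat(tool) [-0.0028  0.0002  0.019 ] rot err [0.0014 0.0024 0.0017] Ftool [  5.7855  -3.4475 -32.3938] M [ 0.866   1.5508 -0.0174]
```

Request:
{"op": "move_arm", "data": {
  "moves": [
    [0, [0.001, 0, -0.003], [0, 0, 0]],
    [0, [0.001, 0, -0.002], [0, 0, 0.04]],
    [0, [0, 0, 0.002], [0, 0, 0.04]],
    [0, [0, 0, 0.002], [0, 0, -0.04]],
    [0, [0, 0, 0.001], [0, 0, -0.04]],
    [0, [0, 0, 0.001], [0, 0, -0.04]],
    [0, [0, 0, 0.001], [0, 0, -0.04]],
    [0, [0, 0, 0.001], [0, 0, 0.04]],
    [0, [0, 0, 0], [0, 0, 0.04]],
    [0, [0, 0, 0], [0, 0, 0]]
  ]
}}

```text
time: 11.18
eef_pos: [0.5275, 0.1438, 0.1271]
tcp_rot: [0.016, 0.965, 0.065, 0.255]
contact_force: [-29.4, -12.2, 39.7]
opening: 0.367
finger_force: 72.8
```

```bash
python3 -c "
from h import *
chk(-15)"
```

```text
t 11.1833 q [ 0.0335 -0.1232  2.289   0.2274  0.4633 -1.6814] p [0.5275 0.1438 0.1271] F [-29.4317 -12.2281  39.6577] op 0.3671567708008899
h -0.020042316573210393 lat(tool) [-0.0041  0.0003  0.0201] rot err [0.001  0.008  0.0024] Ftool [  5.4318  -6.7523 -50.1337] M [ 1.6142  1.7664 -0.0497]
```

Request:
{"op": "move_arm", "data": {
  "moves": [
    [0, [0, 0, -0.003], [0, 0, 0]],
    [0, [0, 0, -0.002], [0, 0, 0]],
    [0, [0, 0, 0], [0, 0, 0]],
    [0, [0, 0, 0], [0, 0, 0]],
    [0, [0, 0, 0], [0, 0, 0]],
    [0, [0, 0, 0], [0, 0, 0]],
    [0, [0, 0, 0], [0, 0, 0]],
    [0, [0, 0, 0], [0, 0, 0]],
    [0, [0, 0, 0], [0, 0, 0]],
    [0, [0, 0, 0], [0, 0, 0]]
  ]
}}

```text
time: 12.02
eef_pos: [0.5249, 0.1433, 0.1265]
tcp_rot: [0.018, 0.965, 0.065, 0.255]
contact_force: [6.1, -1.6, 1.3]
opening: 0.365
finger_force: 66.6
```

Run:
```python
from h import *
chk(-15);s=get_state()
w=read_camera('wrist');b=read_camera('side')
f=lambda i,c,w,h,sc:cv2.resize(i[int(c[1])-h//2:int(c[1])+h//2,int(c[0])-w//2:int(c[0])+w//2,::-1],None,fx=sc,fy=sc,interpolation=cv2.INTER_CUBIC)
ct=proj(ext('side'),sk+ax*.02);uw=proj(ext('wrist',s),sk+ax*.0);print(ct,uw)
cv2.imwrite('pics/c4.png',np.hstack([f(b,ct,50,70,8),f(w,uw+[0,20],100,140,4)]))
```

```text
t 12.0167 q [ 0.0328 -0.1291  2.2958  0.228   0.4616 -1.6793] p [0.5249 0.1433 0.1265] F [ 6.1424 -1.577   1.2594] op 0.3651567119855434
h -0.019268859515558973 lat(tool) [-0.0015 -0.0003  0.0193] rot err [ 0.0006  0.009  -0.0009] Ftool [-6.0629 -1.3887  1.7648] M [ 0.1923 -0.9102 -0.1006]
[272.3058 181.4146] [273.4507 220.6912]
```

View pics/c4.png

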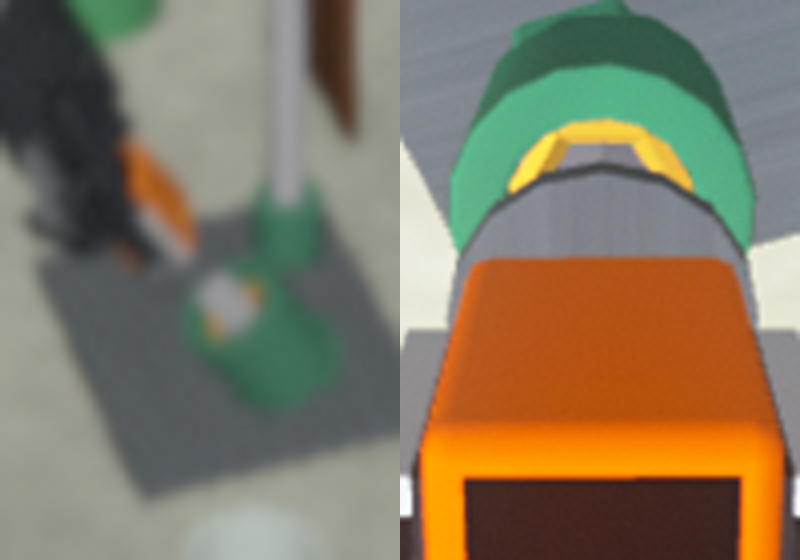

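The right part (wrist) shows the key shaft with a corner facing the camera at crop (605,155), while the socket has a flat there. So the key's hexagon is 30° off. I'll back out, turn 30° clockwise and try again.

Request:
{"op": "move_arm", "data": {
  "moves": [
    [0, [0, 0, -0.007], [0, 0, 0]],
    [0, [0, 0, -0.007], [0, 0, 0]],
    [0, [0, 0, 0], [0, 0, 0.105]],
    [0, [0, 0, 0], [0, 0, 0.105]],
    [0, [0, 0, 0], [0, 0, 0.105]],
    [0, [0, 0, 0], [0, 0, 0.105]],
    [0, [0, 0, 0], [0, 0, 0.104]],
    [0, [0, 0, 0], [0, 0, 0]],
    [0, [0, 0, 0], [0, 0, 0]],
    [0, [0, 0, 0], [0, 0, 0]]
  ]
}}

```text
time: 12.95
eef_pos: [0.5138, 0.1421, 0.1347]
tcp_rot: [0.266, 0.929, 0.128, 0.223]
contact_force: [0.8, 0.4, -3.4]
opening: 0.361
finger_force: 71.4
```

```bash
python3 -c "
from h import *
chk(15)"
```

```text
t 12.95 q [ 0.0297 -0.169   2.3091  0.2182  0.5006 -1.1485] p [0.5138 0.1421 0.1347] F [ 0.7756  0.3617 -3.3746] op 0.36057611382136917
h -0.006609768757680321 lat(tool) [ 0.0034 -0.0016  0.0066] rot err [-0.0008 -0.0037  0.0006] Ftool [ 0.7826 -0.5633  3.3452] M [ 0.3573  0.3863 -0.0369]
```

Request:
{"op": "move_arm", "data": {
  "moves": [
    [0, [-0.0017, 0.0008, 0], [0, 0, 0]],
    [0, [-0.0017, 0.0008, 0.003], [0, 0, 0]],
    [0, [0, 0, 0.003], [0, 0, 0]],
    [0, [0, 0, 0.003], [0, 0, 0]],
    [0, [0, 0, 0.003], [0, 0, 0]],
    [0, [0, 0, 0.002], [0, 0, 0]],
    [0, [0, 0, 0.002], [0, 0, 0]],
    [0, [0, 0, 0], [0, 0, 0]],
    [0, [0, 0, 0], [0, 0, 0]],
    [0, [0, 0, 0], [0, 0, 0]]
  ]
}}

```text
time: 13.78
eef_pos: [0.5237, 0.1443, 0.1218]
tcp_rot: [0.267, 0.929, 0.128, 0.221]
contact_force: [-1.3, 5.0, -4.8]
opening: 0.366
finger_force: 71.0
```

```bash
python3 -c "
from h import *
chk(15)"
```

```text
t 13.7833 q [ 0.0332 -0.1178  2.2919  0.2314  0.4706 -1.1582] p [0.5237 0.1443 0.1218] F [-1.2594  4.9669 -4.7863] op 0.36643555695635455
h -0.022881056311349034 lat(tool) [ 0.0015 -0.0001  0.0229] rot err [-0.0013 -0.0076 -0.0019] Ftool [5.3434 1.8377 4.1517] M [-0.3942  1.672  -0.0189]
```

Request:
{"op": "move_arm", "data": {
  "moves": [
    [0, [-0.001, 0, 0.002], [0, 0, 0]],
    [0, [0, 0, 0.002], [0, 0, 0]],
    [0, [0, 0, 0.002], [0, 0, 0]],
    [0, [0, 0, 0.002], [0, 0, 0]],
    [0, [0, 0, 0.001], [0, 0, 0]],
    [0, [0, 0, 0], [0, 0, 0]],
    [0, [0, 0, 0], [0, 0, 0]],
    [0, [0, 0, 0], [0, 0, 0]],
    [0, [0, 0, 0], [0, 0, 0]],
    [0, [0, 0, 0], [0, 0, 0]]
  ]
}}

```text
time: 14.62
eef_pos: [0.5296, 0.1441, 0.1189]
tcp_rot: [0.265, 0.93, 0.127, 0.222]
contact_force: [-29.9, -6.8, 29.5]
opening: 0.367
finger_force: 76.6
```

```bash
python3 -c "
from h import *
chk(15)"
```

```text
t 14.6167 q [ 0.0327 -0.0986  2.2811  0.2342  0.4614 -1.1667] p [0.5296 0.1441 0.1189] F [-29.8956  -6.8473  29.4624] op 0.3670610309441496
h -0.028158950347962602 lat(tool) [-0.0021  0.0013  0.0281] rot err [-0.0015 -0.0063  0.0027] Ftool [  8.8014  -8.2449 -40.7826] M [ 2.3494  2.4386 -0.0639]
```

Request:
{"op": "move_arm", "data": {
  "moves": [
    [0, [0.001, 0, -0.003], [0, 0, 0]],
    [0, [0, 0, 0], [0, 0, 0.03]],
    [0, [0, 0, 0], [0, 0, 0.06]],
    [0, [0, 0, 0], [0, 0, 0.06]],
    [0, [0, 0, 0], [0, 0, 0.06]],
    [0, [0, 0, 0], [0, 0, 0.06]],
    [0, [0, 0, 0], [0, 0, 0.06]],
    [0, [0, 0, 0], [0, 0, 0.06]],
    [0, [0, 0, 0], [0, 0, 0.06]],
    [0, [0, 0, 0], [0, 0, 0]]
  ]
}}

```text
time: 15.45
eef_pos: [0.5282, 0.1442, 0.1193]
tcp_rot: [0.467, 0.846, 0.175, 0.189]
contact_force: [-9.2, -1.1, 7.8]
opening: 0.371
finger_force: 73.0
```

```bash
python3 -c "
from h import *
chk(15+np.degrees(.45))"
```

```text
t 15.45 q [ 0.0336 -0.1035  2.2856  0.2329  0.4581 -0.7106] p [0.5282 0.1442 0.1193] F [-9.1585 -1.0706  7.8109] op 0.3708877346942935
h -0.027191945650209954 lat(tool) [-0.0004  0.0018  0.0272] rot err [-0.0015 -0.0026 -0.0014] Ftool [  2.3566  -3.4782 -11.3306] M [ 1.2313  0.7783 -0.0777]
```

Request:
{"op": "move_arm", "data": {
  "moves": [
    [0, [0, 0, 0], [0, 0, 0.11]],
    [0, [0, 0, 0], [0, 0, 0.11]],
    [0, [0, 0, 0], [0, 0, 0.11]],
    [0, [0, 0, 0], [0, 0, 0.11]],
    [0, [0, 0, 0], [0, 0, 0.11]],
    [0, [0, 0, 0], [0, 0, 0.11]],
    [0, [0, 0, 0], [0, 0, 0.11]],
    [0, [0, 0, 0], [0, 0, 0.11]],
    [0, [0, 0, 0], [0, 0, 0.11]],
    [0, [0, 0, 0], [0, 0, 0.11]]
  ]
}}

```text
time: 16.28
eef_pos: [0.5281, 0.144, 0.1193]
tcp_rot: [0.841, 0.476, 0.248, 0.07]
contact_force: [-10.7, -1.4, 7.9]
opening: 0.37
finger_force: 73.1
```

```bash
python3 -c "
from h import *
chk(15+np.degrees(1.55))"
```

```text
t 16.2833 q [ 0.0335 -0.1036  2.2857  0.2322  0.4583  0.3926] p [0.5281 0.144  0.1193] F [-10.6957  -1.3627   7.8905] op 0.3701632082566017
h -0.02717844968714156 lat(tool) [0.0019 0.0023 0.0272] rot err [-0.003   0.0006 -0.004 ] Ftool [ -2.9141  -4.6639 -12.1767] M [ 1.228  -0.9575 -0.1127]
```

Request:
{"op": "move_arm", "data": {
  "moves": [
    [0, [0, 0, 0], [0, 0, 0.11]],
    [0, [0, 0, 0], [0, 0, 0.11]],
    [0, [0, 0, 0], [0, 0, 0.11]],
    [0, [0, 0, 0], [0, 0, 0.11]],
    [0, [0, 0, 0], [0, 0, 0.11]],
    [0, [0, 0, 0], [0, 0, 0.11]],
    [0, [0, 0, 0], [0, 0, 0.11]],
    [0, [0, 0, 0], [0, 0, 0.11]],
    [0, [0, 0, 0], [0, 0, 0.11]],
    [0, [0, 0, 0], [0, 0, 0.11]]
  ]
}}

```text
time: 17.12
eef_pos: [0.5281, 0.1438, 0.1192]
tcp_rot: [0.966, -0.034, 0.248, -0.07]
contact_force: [-11.0, -3.8, 8.2]
opening: 0.372
finger_force: 73.3
```

Request:
{"op": "move_arm", "data": {
  "moves": [
    [0, [0, 0, 0], [0, 0, 0.1]],
    [0, [0, 0, 0], [0, 0, 0.1]],
    [0, [0, 0, 0], [0, 0, 0.1]],
    [0, [0, 0, 0], [0, 0, 0.1]],
    [0, [0, 0, 0], [0, 0, 0.1]],
    [0, [0, 0, 0], [0, 0, 0.1]],
    [0, [0, 0, 0], [0, 0, 0.1]],
    [0, [0, 0, 0], [0, 0, 0.08]],
    [0, [0, 0, 0], [0, 0, 0.08]],
    [0, [0, 0, 0], [0, 0, 0]]
  ]
}}

```text
time: 17.95
eef_pos: [0.5278, 0.1438, 0.119]
tcp_rot: [0.864, -0.433, 0.196, -0.166]
contact_force: [-12.1, -4.5, 8.6]
opening: 0.369
finger_force: 73.5
```

```bash
python3 -c "
from h import *
chk(15+np.degrees(3.51))"
```

```text
t 17.95 q [ 0.0331 -0.1038  2.2861  0.2317  0.4593  2.3503] p [0.5278 0.1438 0.119 ] F [-12.0778  -4.4949   8.5976] op 0.36858543292927964
h -0.02718388365059598 lat(tool) [ 0.003  -0.001   0.0272] rot err [ 0.0028  0.0031 -0.0016] Ftool [ -1.3012   6.8785 -13.8199] M [-1.7251 -0.6668 -0.0103]
```

Request:
{"op": "move_arm", "data": {
  "moves": [
    [0, [0, 0, 0], [0, 0, 0.05]],
    [0, [0, 0, 0], [0, 0, 0.05]],
    [0, [0, 0, 0], [0, 0, 0.05]],
    [0, [0, 0, 0], [0, 0, 0.05]],
    [0, [0, 0, 0], [0, 0, 0.03]],
    [0, [0, 0, 0], [0, 0, 0.03]],
    [0, [0, 0, 0], [0, 0, 0.03]],
    [0, [0, 0, 0], [0, 0, 0.03]],
    [0, [0, 0, 0], [0, 0, 0]],
    [0, [0, 0, 0], [0, 0, 0]]
  ]
}}

```text
time: 18.78
eef_pos: [0.5277, 0.144, 0.1189]
tcp_rot: [0.786, -0.563, 0.167, -0.195]
contact_force: [-12.8, -1.9, 8.5]
opening: 0.361
finger_force: 73.4
```

```bash
python3 -c "
from h import *
chk(15+np.degrees(3.83))"
```

```text
t 18.7833 q [ 0.0335 -0.1038  2.2861  0.2312  0.4595  2.6665] p [0.5277 0.144  0.1189] F [-12.793   -1.9063   8.5434] op 0.36074297938789524
h -0.027211802104732154 lat(tool) [ 0.0024 -0.0015  0.0272] rot err [0.0039 0.0021 0.0029] Ftool [ -1.7865   6.8084 -13.8108] M [-1.7745 -0.2565 -0.3214]
```

Request:
{"op": "move_arm", "data": {
  "moves": [
    [0, [0, 0, 0], [0, 0, 0.03]],
    [0, [0, 0, 0], [0, 0, 0.03]],
    [0, [0, 0, 0], [0, 0, 0.02]],
    [0, [0, 0, 0], [0, 0, 0]],
    [0, [0, 0, 0], [0, 0, 0]],
    [0, [0, 0, 0], [0, 0, 0]],
    [0, [0, 0, 0], [0, 0, 0]],
    [0, [0, 0, 0], [0, 0, 0]],
    [0, [0, 0, 0], [0, 0, 0]],
    [0, [0, 0, 0], [0, 0, 0]]
  ]
}}

```text
time: 19.62
eef_pos: [0.5276, 0.144, 0.1189]
tcp_rot: [0.763, -0.593, 0.16, -0.201]
contact_force: [-12.0, -1.6, 8.3]
opening: 0.362
finger_force: 73.4
```

```bash
python3 -c "
from h import *
chk(15+np.degrees(3.91))"
```

```text
t 19.6167 q [ 0.0337 -0.1037  2.2861  0.2305  0.4594  2.7454] p [0.5276 0.144  0.1189] F [-11.9517  -1.5948   8.3304] op 0.3617128736248312
h -0.0272184258098819 lat(tool) [ 0.0022 -0.0015  0.0272] rot err [0.0041 0.0016 0.0049] Ftool [ -1.3441   6.2593 -13.1832] M [-1.7673 -0.2349 -0.592 ]
```

Request:
{"op": "move_arm", "data": {
  "moves": [
    [0, [0, 0, 0], [0, 0, -0.06]],
    [0, [0, 0, -0.002], [0, 0, -0.06]],
    [0, [0, 0, -0.01], [0, 0, 0]],
    [0, [0, 0, -0.015], [0, 0, 0]],
    [0, [0, 0, -0.02], [0, 0, 0]],
    [0, [0, 0, -0.035], [0, 0, 0]],
    [0, [0, 0, -0.035], [0, 0, 0]],
    [0, [0, 0, -0.02], [0, 0, 0]],
    [0, [0, 0, 0], [0, 0, 0]],
    [0, [0, 0, 0], [0, 0, 0]]
  ]
}}

```text
time: 20.45
eef_pos: [0.463, 0.1275, 0.239]
tcp_rot: [0.795, -0.548, 0.174, -0.194]
contact_force: [0.8, -0.1, -3.1]
opening: 0.363
finger_force: 71.4
```

Run:
```python
from h import *
s=cur();p,r=pose(s)
w=read_camera('wrist');u=proj(ext('wrist',s),sk);print(u);
x,y=(u-[40,40]).astype(int);cv2.imwrite('pics/w5.png',w[...,::-1]);c=cv2.resize(w[y:y+80,x:x+80,::-1],None,fx=6,fy=6,interpolation=cv2.INTER_CUBIC);cv2.imwrite('pics/w5c.png',c)
z=r.as_matrix()[:,2];v=np.cross(z,[0,0,-1]);v*=np.arcsin(np.linalg.norm(v))/np.linalg.norm(v)
R1=R.from_rotvec(v)*r;print('turn',r.inv().apply(v),'vertical quat',R1.as_quat())
tg=np.array([.5657,-.1566,.28]);print('turn first then shift',R1.inv().apply(tg-p))
# expected dot pixel at screw=3.9
d=REF.apply([np.cos(np.radians(149.5)+3.9),np.sin(np.radians(149.5)+3.9),0]);print('dot',proj(ext('wrist',s),sk+d*.0135)-[x,y])
```

```text
t 20.45 q [-0.0077 -0.4783  2.3312  0.1727  0.7819  2.6799] p [0.463  0.1275 0.239 ] F [ 0.8169 -0.0542 -3.0793] op 0.3634758259074029
[276.6169 188.1251]
turn [-0.5229 -0.067   0.    ] vertical quat [ 0.8231 -0.5679 -0.      0.    ]
turn first then shift [ 0.3021  0.0048 -0.041 ]
dot [48.5726 49.6884]
```

View pics/w5c.png

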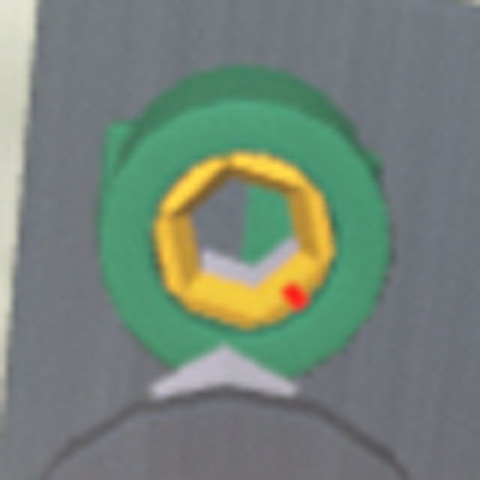

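The red dot is at crop (295,297). A screw angle of 3.9 predicts (291,298), so the screw is tight. Next I carry the key back to the block.

Request:
{"op": "move_arm", "data": {
  "moves": [
    [0, [0, 0, -0.01], [-0.1046, -0.0134, 0]],
    [0, [0, 0, 0], [-0.1046, -0.0134, 0]],
    [0, [0, 0, 0], [-0.1046, -0.0134, 0]],
    [0, [0, 0, 0], [-0.1046, -0.0134, 0]],
    [0, [0, 0, 0], [-0.1046, -0.0134, 0]],
    [0, [0.0378, 0.0006, -0.004], [0, 0, 0]],
    [0, [0.0378, 0.0006, -0.004], [0, 0, 0]],
    [0, [0.0378, 0.0006, -0.004], [0, 0, 0]],
    [0, [0.0378, 0.0006, -0.004], [0, 0, 0]],
    [0, [0.0378, 0.0006, -0.004], [0, 0, 0]]
  ]
}}

```text
time: 21.33
eef_pos: [0.5223, -0.0527, 0.2621]
tcp_rot: [0.823, -0.568, -0.004, 0.002]
contact_force: [0.5, 0.8, -3.1]
opening: 0.365
finger_force: 71.4
```

Request:
{"op": "move_arm", "data": {
  "moves": [
    [0, [0.0378, 0.0006, -0.004], [0, 0, 0]],
    [0, [0.0378, 0.0006, 0], [0, 0, 0]],
    [0, [0.0378, 0.0006, 0], [0, 0, 0]],
    [0, [0, 0, 0], [0, 0, 0]],
    [0, [0, 0, 0], [0, 0, 0]],
    [0, [0, 0, 0], [0, 0, 0]],
    [0, [0, 0, 0], [0, 0, 0]],
    [0, [0, 0, 0], [0, 0, 0]],
    [0, [0, 0, 0], [0, 0, 0]],
    [0, [0, 0, 0], [0, 0, 0]]
  ]
}}

```text
time: 22.17
eef_pos: [0.5602, -0.1567, 0.269]
tcp_rot: [0.824, -0.567, -0.002, 0.001]
contact_force: [-0.4, -0.6, -2.1]
opening: 0.365
finger_force: 71.3
```

```bash
cat >> h.py <<'E'
def blk():
    s=cur();p,r=pose(s);z=r.as_matrix()[:,2];v=np.cross(z,[0,0,-1]); print('turn',r.inv().apply(v)); v0=R.from_rotvec(v)*r
    print('shift to put TCP over hole',v0.inv().apply([.5657-p[0],-.1566-p[1],0]),'tip z',p[2]-.0875,'F',s['contact_force'])
E
python3 -c "
from h import *
blk()"
```

```text
t 22.1667 q [-0.4464  0.0572  1.7684 -0.0018  1.3209  2.331 ] p [ 0.5602 -0.1567  0.269 ] F [-0.3666 -0.6235 -2.1236] op 0.36507895499714205
turn [0.0046 0.0023 0.    ]
shift to put TCP over hole [ 0.0019 -0.0052 -0.    ] tip z 0.1815256058558711 F [-0.3666 -0.6235 -2.1236]
```

Request:
{"op": "move_arm", "data": {
  "moves": [
    [0, [0.002, -0.005, 0], [0.0046, 0.0023, 0]],
    [0, [0, 0, 0.03], [0, 0, 0]],
    [0, [0, 0, 0.035], [0, 0, 0]],
    [0, [0, 0, 0.025], [0, 0, 0]],
    [0, [0, 0, 0.008], [0, 0, 0]],
    [0, [0, 0, 0], [0, 0, 0]],
    [0, [0, 0, 0], [0, 0, 0]],
    [0, [0, 0, 0], [0, 0, 0]],
    [0, [0, 0, 0], [0, 0, 0]],
    [0, [0, 0, 0], [0, 0, 0]]
  ]
}}

```text
time: 23.0
eef_pos: [0.5666, -0.1582, 0.1731]
tcp_rot: [0.823, -0.568, 0.002, -0.0]
contact_force: [-0.5, -0.1, -3.3]
opening: 0.366
finger_force: 71.2
```

Run:
```python
from h import *
blk();s=get_state()
w=read_camera('wrist');b=read_camera('side')
X=[.5657,-.1566,.1]
f=lambda i,c,w,h,sc:cv2.resize(i[int(c[1])-h//2:int(c[1])+h//2,int(c[0])-w//2:int(c[0])+w//2,::-1],None,fx=sc,fy=sc,interpolation=cv2.INTER_CUBIC)
cv2.imwrite('pics/c6.png',np.hstack([f(b,proj(ext('side'),X),50,60,8),f(w,proj(ext('wrist',s),X),120,160,3)]))
```

```text
t 23.0 q [-0.4446  0.15    1.8479  0.      1.1403  2.3336] p [ 0.5666 -0.1582  0.1731] F [-0.5154 -0.0954 -3.3318] op 0.3655115319773886
turn [-0.0023 -0.0024 -0.    ]
shift to put TCP over hole [-0.0018  0.0003 -0.    ] tip z 0.08563586660126993 F [-0.5154 -0.0954 -3.3318]
```

View pics/c6.png

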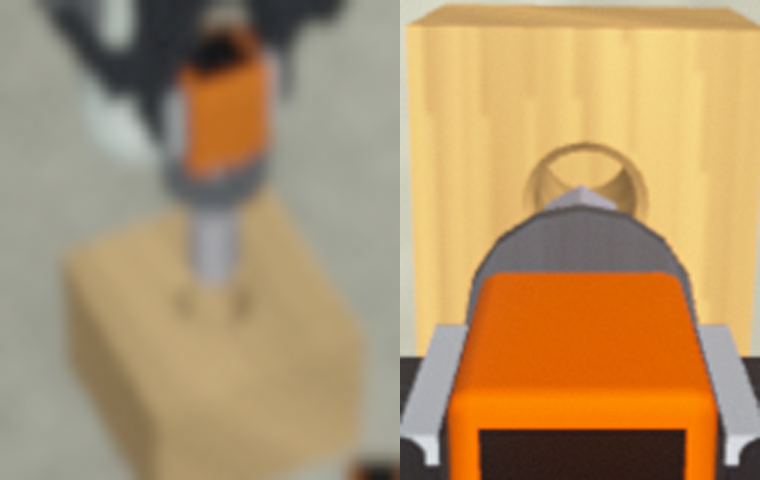

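The key hangs upright and centred over the hole: column 585 against 587 in the wrist crop.

Request:
{"op": "move_arm", "data": {
  "moves": [
    [0, [-0.001, 0, 0.01], [0, 0, 0]],
    [0, [0, 0, 0.01], [0, 0, 0]],
    [0, [0, 0, 0.01], [0, 0, 0]],
    [0, [0, 0, 0.01], [0, 0, 0]],
    [0, [0, 0, 0.01], [0, 0, 0]],
    [0, [0, 0, 0.01], [0, 0, 0]],
    [0, [0, 0, 0.008], [0, 0, 0]],
    [0, [0, 0, 0.004], [0, 0, 0]],
    [0, [0, 0, 0], [0, 0, 0]],
    [0, [0, 0, 0], [0, 0, 0]]
  ]
}}

```text
time: 23.93
eef_pos: [0.5654, -0.1568, 0.0988]
tcp_rot: [0.823, -0.568, 0.0, -0.0]
contact_force: [-0.1, -0.0, -3.0]
opening: 0.367
finger_force: 71.3
```

```bash
python3 -c "
from h import *
blk()"
```

```text
t 23.9333 q [-0.4435  0.2384  1.8948  0.      1.0083  2.3348] p [ 0.5654 -0.1568  0.0988] F [-0.051  -0.0192 -3.0269] op 0.36660483988918807
turn [-0.0001 -0.      0.    ]
shift to put TCP over hole [-0.0001 -0.0004  0.    ] tip z 0.011266226043024213 F [-0.051  -0.0192 -3.0269]
```

Request:
{"op": "move_arm", "data": {
  "moves": [
    [0, [0, 0, 0.001], [0, 0, 0]],
    [0, [0, 0, 0.0005], [0, 0, 0]],
    [0, [0, 0, 0], [0, 0, 0]],
    [1, [0, 0, 0], [0, 0, 0]],
    [1, [0, 0, 0], [0, 0, 0]],
    [1, [0, 0, 0], [0, 0, 0]],
    [1, [0, 0, 0], [0, 0, 0]],
    [1, [0, 0, 0], [0, 0, 0]],
    [1, [0, 0, 0], [0, 0, 0]],
    [1, [0, 0, 0], [0, 0, 0]]
  ]
}}

```text
time: 24.77
eef_pos: [0.5651, -0.1568, 0.0973]
tcp_rot: [0.823, -0.568, -0.0, 0.0]
contact_force: [-0.0, -0.2, -0.2]
opening: 1.0
finger_force: 0.0
```

Request:
{"op": "move_arm", "data": {
  "moves": [
    [1, [0, 0, -0.01], [0, 0, 0]],
    [1, [0, 0, -0.02], [0, 0, 0]],
    [1, [0, 0, -0.03], [0, 0, 0]],
    [1, [0, 0, -0.03], [0, 0, 0]],
    [1, [0, 0, -0.03], [0, 0, 0]],
    [1, [0, 0, -0.02], [0, 0, 0]],
    [1, [0, 0, 0], [0, 0, 0]],
    [1, [0, 0, 0], [0, 0, 0]],
    [1, [0, 0, 0], [0, 0, 0]],
    [1, [0, 0, 0], [0, 0, 0]]
  ]
}}

```text
time: 25.6
eef_pos: [0.5642, -0.1563, 0.2352]
tcp_rot: [0.823, -0.568, -0.002, 0.0]
contact_force: [-0.0, 0.4, -0.0]
opening: 1.005
finger_force: 0.0
```

Run:
```python
from h import *
s=cur()
w=read_camera('wrist');b=read_camera('side')
X=[.5657,-.1566,.1]
f=lambda i,c,w,h,sc:cv2.resize(i[int(c[1])-h//2:int(c[1])+h//2,int(c[0])-w//2:int(c[0])+w//2,::-1],None,fx=sc,fy=sc,interpolation=cv2.INTER_CUBIC)
cv2.imwrite('pics/c7.png',np.hstack([f(b,proj(ext('side'),X),50,60,8),f(w,proj(ext('wrist',s),X),120,160,3)]))
```

```text
t 25.6 q [-0.4435  0.09    1.7959 -0.      1.2601  2.3348] p [ 0.5642 -0.1563  0.2352] F [-0.0172  0.4477 -0.0365] op 1.0048323806118824
```

View pics/c7.png

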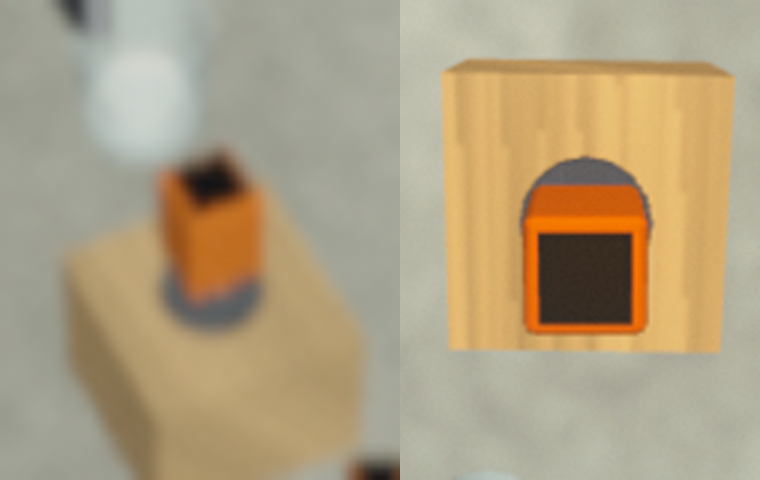

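The key stands upright and released, its collar flat on the block's top: wrist crop (587,220), side crop (212,295). I'm handing the job in.

```bash
python3 -c "
from plant import *
print(sign_off())"
```

```text
the job is handed in; nothing more can be done
None
```

I turned the screw to its stop (dot check and torque agree), put the key back standing in its block with the gripper clear, and handed the job in at about 26 s; no verdict was shown.

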